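# Set out a batch of printed headbands in an even row

## Robot

A 7-joint arm with a two-finger parallel gripper is mounted at the origin on the work surface. World frame = base frame: x ahead of the robot, y to its left, z up, the work surface at z = 0. Lengths are in mm, angles in rad, forces in N, time in s.
With the tool pointing down it reaches from about 400 to 875 mm from the base axis. Payload 4.4 kg.
Tool frame: the origin (TCP) lies midway between the tips of the shut fingers; the grasp point (between the pads) lies 19 mm behind it; z points along the fingers, y is the line along which they close (so a half turn about z gives the same grasp; the last joint's range is limited). The gripper opens to 85 mm and grips with 20 to 120 N. Pads are 22 mm wide; open, the fingers measure 114 mm over their backs; the gripper's body (76 mm by 85 mm) begins 54 mm behind the grasp point. The pads swing forward as they close: fully open they stand 13 mm farther back than shut.
Start: joints at [-1.412, 0.628, 0.038, 1.517, -0.027, 0.996, -0.02], TCP at [144.867, 633.665, 231.313] pointing down, gripper open.
Joint ranges: [-3.06, 3.06], [-0.37, 2.12], [-1.25, 1.32], [0.18, 2.47], [-1.1, 4.24], [0.23, 1.98], [-2.94, 2.94]. Speed limits (rad/s): [2.57, 2.57, 3.14, 3.14, 3.14, 3.14, 3.14].

## Interface

Orientations are given as [roll, pitch, yaw] about the fixed x, y, z axes, in that order (R = Rz(yaw) Ry(pitch) Rx(roll)).
In Python, from cell import ctrl gives the robot as it stands.
- The arm moves only by the shell command python3 -m crank 'ROWS' [OPENING]. ROWS is JSON, a list that holds one entry, the list of rows, each a list of 4 numbers: the shift along the tool's x, y, z normalised to -1 to 1, where 1 is 2.5 cm, then the turn about the tool's z normalised to -1 to 1, where 1 is 0.08 rad. In form: [[[dx, dy, dz, turn], ...]]. A call has 1 to 12 rows; each row shifts and turns the commanded pose from where the row before left it, along the tool's axes as they then stand; what a row does not reach is not made up. A row lasts 1/12 s, in which the tool goes at most 41.7 mm and 7.16 degrees, less where a joint would pass 70% of its speed; a pose out of reach is approached as far as the arm can. A call with a number of a shift or a turn outside -1 to 1 is refused whole. A call with a gripper value outside its range is refused whole. OPENING is the closure, from -1 (fully open) to 1 (shut), set as the call begins (- or left out, the last holds). The fingers move at their own pace and stop on an object; the grip force is fixed at half the most. Time passes only in rows, so rows that do not move let the fingers close. It gives the time, the measured TCP pose, the force, the opening and the grip force at its end, in the units of the state.
- ctrl.read_state(): the state, without advancing time (a new reading comes with each control period).
- ctrl.get_image(name): name is "side" or "top"; returns a dict with "img" (420x560x3 uint8, red, green, blue), "intrinsics" (3x3 intrinsics, pixels), "dist" ([k1, k2, p1, p2, k3] as OpenCV has them; the pictures are not rectified), "extrinsics" (4x4, takes a point from camera to world coordinates). Camera axes: x right, y up, looking along -z (the intrinsics and any distortion apply to the point x, -y, -z); pixel columns grow to the right and rows downward; lengths in mm; the calibration is good to about 2 mm. A picture is of the moment at which its call begins. There is no depth.
- ctrl.finish_job(): hands the job in; it is judged then, once.
Trained networks look in the newest picture that a camera, given by its name, has taken for a name from the list of things; names that differ only in an ending like _2 or _b are one class to them, and where a whole thing is asked for, a point or a joint stands for the part that bears it (a point fixed in the world has none). Each returns a list of dicts, best first, with "confidence" (0 to 1); they miss things now and then, are a little off and sometimes report something else, mostly with a low value. They report only what shows in the picture. A call takes as long as a camera call.
- ctrl.find_in(camera, target): "position" ([row, column] in pixels, amid what is visible of it).
- ctrl.trace(camera, target): "mask" (420x560 bool, what is visible of it) and "position" ([row, column] in pixels, amid what is visible of it).
- ctrl.place_of(camera, target): "position" ([row, column] in pixels: a listed point, or the origin of a listed thing).
The state is a dict: "clock": time; "qpos": joint angles; "qd": joint speeds; "tau": joint torques, N m; "eef_pos": TCP position; "tool_rot": TCP orientation; "force": force on the tool from outside, world axes, zero at the start; "torque": the same for the moment, N m; "width": finger opening in mm; "gripper_force": force on a finger pad.
Only numpy, scipy, OpenCV 4.12 (cv2) and the standard library are available. Lean on these libraries where they do the work, as an engineer would, in place of code of your own. Each camera call takes 0.05 s, during which the arm holds its last target. There are 200 camera calls.

## Task

Slide the four printed visor headbands into an even, straight row on the blue tape, nested one behind the other: one on each cross strip, its front wall wholly on the strip and centred on the crossing, square to the long strip, with its open side towards the robot. Any colour may go on any strip. Their glue is still setting, so keep them flat on the table, do not lift them, and handle them with a light grip; leave everything else where it is.

Things in the scene. Friction and masses are not known exactly. Their poses are not given: they have to be found in the camera images.
- marks: Blue masking-tape marks stuck flat on the yellow table (under 1 mm thick, nothing to bump into): one long strip 320 x 24 mm and four cross strips 110 x 24 mm, 60 mm apart. Origin on the table at the middle of the four crossings; x along the long strip away from the robot (within about 10 degrees), y along the cross strips to the left, z up. The tape's place and angle vary.
- mark1 (a point): Centre of the crossing of the long strip with cross strip 1 of 4 (nearest the robot), on the table; axes as marks. Lies at x = -90 mm of marks.
- mark2 (a point): Centre of the crossing of the long strip with cross strip 2 of 4 (counted from the robot), on the table; axes as marks. Lies at x = -30 mm of marks.
- mark3 (a point): Centre of the crossing of the long strip with cross strip 3 of 4 (counted from the robot), on the table; axes as marks. Lies at x = +30 mm of marks.
- mark4 (a point): Centre of the crossing of the long strip with cross strip 4 of 4 (farthest from the robot), on the table; axes as marks. Lies at x = +90 mm of marks.
- purple: Purple printed visor headband, an open C lying flat: 150 mm across its open ends, 75 mm deep, 22 mm high, 50 g (varies). Origin under the middle of the front wall, on the table; x points out of the front (away from the open side), y along the wall, z up. The front wall is straight, 12 mm thick (x = -6 to +6) and 40 mm long (y = -20 to +20): hold or push it there. All four are alike but for colour.
- white: White printed headband, same shape, size and origin as purple.
- orange: Orange printed headband, same shape, size and origin as purple.
- grey: Grey printed headband, same shape, size and origin as purple.
- purple_open (a point): Middle of the purple headband's open side, between its end knobs: x = -62 mm of its body. From the front wall a 6 mm bow (centreline radius 60 mm about x = -60, y = 0) runs round to 62 degrees either side, then straight 6 mm arms lead to round knobs 12 mm across at x = -62, y = +69 and -69 mm. Four visor pins stand 8 mm out of the bow at 28 and 55 degrees either side.
- white_open (a point): Point in the middle of the open side of the white headband, between its end knobs, 62 mm behind its origin along its own -x, on the table.
- orange_open (a point): Point in the middle of the open side of the orange headband, between its end knobs, 62 mm behind its origin along its own -x, on the table.
- grey_open (a point): Point in the middle of the open side of the grey headband, between its end knobs, 62 mm behind its origin along its own -x, on the table.
- tape_roll: Roll of blue masking tape lying flat, a ring 100 mm across, hole 76 mm, 24 mm high. Origin under its centre, z up. Loose; leave alone.
- glue_pot: Small glass pot of glue with a red cap, 40 mm across, 52 mm high. Origin under its centre. Loose; leave alone.
- primer_pot: Small amber pot with a black cap, 40 mm across, 52 mm high. Origin under its centre. Loose; leave alone.
- clip_box: Open cardboard box of green clips, 70 mm (its x) by 100 mm (its y), 40 mm high. Origin under its centre. Loose; leave alone.
- cutters: Red-handled side cutters lying flat along their x, 132 mm long (x = -70 to +62 mm), 46 mm wide over the handles, only 16 mm wide from x = +26 mm to the tip, 12 mm high. Origin on the table. Loose; leave alone.
- scraper: Print scraper lying flat along its x: blue handle 22 mm wide from x = -88 to +18 mm, 16 mm high, and a steel blade 50 mm wide to x = +88 mm. Origin on the table. Loose; leave alone.
- cleaner_bottle: White bottle of cleaner with a blue cap, 60 mm across, 140 mm high, upright. Origin under its centre. Loose; leave alone.

How it is judged:
By the outcome, as a careful person would: the job done as asked, in the order asked, and still so for the second after the job is handed in, with the robot touching nothing.
It also fails if it takes over 67 s, if anything falls off the work surface, if the arm or the gripper's body presses on something with over 40 N, if the wrist force passes 120 N, or if a joint passes its speed limit or range.

## Working session

There is one attempt and no reset: what is moved stays moved. The work goes in short steps, Python scripts to look and compute and a shell command to move; the robot and the scene stay as the last step left them, time stands still between calls to the robot, and variables do not carry over. Pictures are saved under pics/ and viewed, at most 10 in all, crops included, and the job is handed in when it is done.

```bash
mkdir -p pics; ls
cat > h.py <<'E'
import numpy as np, cv2
from cell import ctrl
def img(name,fn=None):
    d=ctrl.get_image(name)
    if fn: cv2.imwrite('pics/'+fn,d['img'][:,:,::-1])
    return d
def world(d,rc,z=0):
    p=cv2.undistortPoints(np.array([[[rc[1],rc[0]]]],float),d['intrinsics'],np.array(d['dist'],float))[0,0]
    E=np.array(d['extrinsics']); v=E[:3,:3]@np.array([p[0],-p[1],-1]); o=E[:3,3]
    return o+v*(z-o[2])/v[2]
E
python3 - <<'E'
from h import *
s=ctrl.read_state(); print({k:np.round(s[k],3) for k in s})
for c in ['top','side']:
    d=img(c,c+'1.png'); print(c,np.round(d['extrinsics'],2).tolist(),d['intrinsics'])
    for n in ['mark1','mark2','mark3','mark4','purple','purple_open','white','white_open','orange','orange_open','grey','grey_open','tape_roll','glue_pot','primer_pot','clip_box','cutters','scraper','cleaner_bottle']:
        if c=='side' and n in('tape_roll','scraper','cutters','clip_box'): continue
        r=ctrl.place_of(c,n)
        print(c,n,[(round(q['confidence'],2),np.round(q['position']).tolist(),np.round(world(d,q['position'])[:2]).tolist()) for q in r[:2]])
E
```

```text
pics
{'clock': np.float64(0.0), 'qpos': array([-1.412,  0.629,  0.038,  1.518, -0.027,  0.996, -0.02 ]), 'qd': array([ 0.001,  0.001, -0.002, -0.   ,  0.   , -0.001,  0.001]), 'tau': array([-1.0000e-03, -5.6340e+01,  1.2260e+00, -1.9344e+01,  1.1000e-02,
        1.1000e-02, -0.0000e+00]), 'eef_pos': array([144.74 , 633.044, 230.397]), 'tool_rot': array([-3.14 ,  0.   ,  2.917]), 'force': array([ 0.495, -0.508, -0.13 ]), 'torque': array([ 0.013,  0.057, -0.007]), 'gripper_force': np.float64(0.0), 'width': np.float64(84.881)}
top [[0.01, 1.0, -0.05, 470.51], [-1.0, 0.01, 0.0, -57.56], [0.0, 0.05, 1.0, 1151.45], [0.0, 0.0, 0.0, 1.0]] [[392.23537583   0.         288.87681018]
 [  0.         392.23537583 209.13243181]
 [  0.           0.           1.        ]]
top mark1 [(0.97, [188.0, 272.0], [586.0, -10.0]), (0.87, [229.0, 277.0], [466.0, -25.0])]
top mark2 [(0.97, [188.0, 272.0], [586.0, -10.0]), (0.87, [229.0, 277.0], [466.0, -25.0])]
top mark3 [(0.97, [188.0, 272.0], [586.0, -10.0]), (0.87, [229.0, 277.0], [466.0, -25.0])]
top mark4 [(0.97, [188.0, 272.0], [586.0, -10.0]), (0.87, [22
[... 1373 characters left out ...]
]), (0.82, [215.0, 310.0], [598.0, -19.0])]
side purple [(0.52, [145.0, 310.0], [647.0, 326.0])]
side purple_open [(0.54, [150.0, 289.0], [576.0, 303.0])]
side white [(0.53, [156.0, 240.0], [412.0, 281.0])]
side white_open [(0.77, [166.0, 229.0], [376.0, 227.0])]
side orange [(0.63, [300.0, 272.0], [468.0, -305.0])]
side orange_open [(0.43, [160.0, 244.0], [422.0, 260.0])]
side grey [(0.74, [294.0, 328.0], [602.0, -298.0]), (0.72, [146.0, 307.0], [638.0, 321.0])]
side grey_open []
side glue_pot [(0.87, [261.0, 295.0], [536.0, -189.0])]
side primer_pot [(0.81, [180.0, 279.0], [528.0, 146.0])]
side cleaner_bottle [(0.75, [359.0, 312.0], [540.0, -460.0]), (0.35, [146.0, 307.0], [636.0, 321.0])]
```

View pics/top1.png

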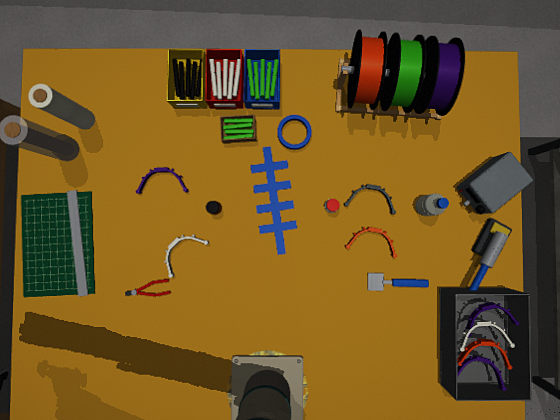

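View pics/side1.png

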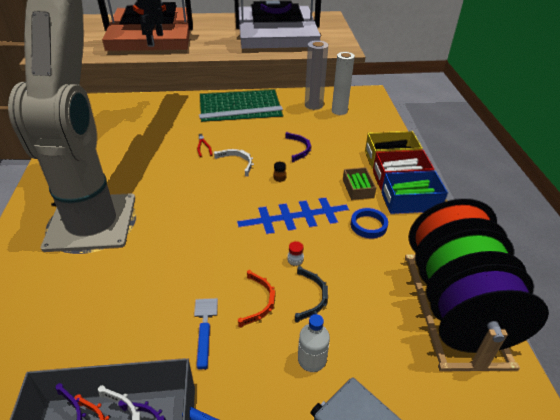

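```bash
cat >> h.py <<'E'
from scipy.optimize import minimize
def rect(x0,x1,y0,y1): return np.array([[x0,y0],[x1,y0],[x1,y1],[x0,y1]],float)
TAPE=[rect(-160,160,-12,12)]+[rect(a-12,a+12,-55,55) for a in(-90,-30,30,90)]
t=np.radians(np.linspace(-62,62,31))
arc=[np.c_[-60+r*np.cos(t),r*np.sin(t)] for r in(57,63)]
BAND=[rect(-6,6,-20,20),np.r_[arc[0],arc[1][::-1]]]
e=np.array([-60+60*np.cos(t[-1]),60*np.sin(t[-1])])
for s in(1,-1):
    a=e*[1,s]; b=np.array([-62,69.*s]); n=np.array([-(b-a)[1],(b-a)[0]])/np.linalg.norm(b-a)*3
    BAND.append(np.array([a+n,b+n,b-n,a-n])); u=np.linspace(0,6.28,16); BAND.append(b+6*np.c_[np.cos(u),np.sin(u)])
    for an in(28,55):
        c,q=np.cos(np.radians(an)),np.sin(np.radians(an))*s
        m=np.array([[-60+r*c,r*q] for r in(60,71)]); w=np.array([-q,c])*2
        BAND.append(np.array([m[0]+w,m[1]+w,m[1]-w,m[0]-w]))
def render(d,polys,p,zs):
    E=np.array(d['extrinsics']); c,s=np.cos(p[2]),np.sin(p[2]); R=np.array([[c,-s],[s,c]]); K=4
    m=np.zeros((420*K,560*K),np.uint8)
    for z in zs:
        for P in polys:
            W=np.c_[P@R.T+p[:2],np.full(len(P),z)]; C=(W-E[:3,3])@E[:3,:3]
            q=cv2.projectPoints(C*[1,-1,-1],np.zeros(3),np.zeros(3),d['intrinsics'],np.array(d['dist'],float))[0][:,0]
            cv2.fillPoly(m,[np.round(((q+.5)*K-.5)*16).astype(np.int32)],255,shift=4)
    return cv2.resize(m,(560,420),interpolation=cv2.INTER_AREA)/255.
def fit(dm,polys,p0,zs):
    bl=[(d,cv2.GaussianBlur(m.astype(float),(0,0),1.5),m.sum()) for d,m in dm]
    f=lambda p:sum(((cv2.GaussianBlur(render(d,polys,[p[0],p[1],p[2]/100],zs),(0,0),1.5)-b)**2).sum()/n for d,b,n in bl)
    best=None
    for a in p0[2]:
        x=np.array([p0[0],p0[1],a*100.])
        for sc in (15,4):
            r=minimize(f,x,method='Nelder-Mead',options=dict(initial_simplex=x+np.r_[np.zeros((1,3)),np.eye(3)*sc],xatol=.1,fatol=1e-4,maxiter=120)); x=r.x
        if best is None or r.fun<best[1]: best=(np.r_[x[:2],x[2]/100],r.fun)
    return best
def band(name,p0,angs,cams=('top','side')):
    out=[]
    for c in cams:
        d=img(c); ok=[q for q in ctrl.trace(c,name) if np.linalg.norm(world(d,q['position'],11)[:2]-p0[:2])<80 and q['confidence']>.25]
        if ok: out.append((d,ok[0]['mask']))
    r=[fit([o],BAND,(p0[0],p0[1],angs),(1,8,15,22)) for o in out]
    if len(out)>1: r.append(fit(out,BAND,(*r[0][0][:2],[r[0][0][2]]),(1,8,15,22)))
    return r
def tape():
    r=[];dm=[]
    for c in('top','side'):
        d=img(c); i=cv2.cvtColor(d['img'],cv2.COLOR_RGB2HSV); m=(abs(i[...,0].astype(int)-112)<12)&(i[...,1]>150)&(i[...,2]>60)
        k=np.zeros((420,560),np.uint8); cv2.circle(k,(272,200) if c=='top' else (297,215),62,1,-1)
        m&=k>0; n,l,st,_=cv2.connectedComponentsWithStats(m.astype(np.uint8)); m=l==1+np.argmax(st[1:,4])
        dm.append((d,m)); r.append(fit([(d,m)],TAPE,(555,-13,[.12]),(0,)))
    r.append(fit(dm,TAPE,(555,-13,[.12]),(0,))); return r
E
python3 - <<'E'
from h import *
pr=lambda n,rs:[print(n,np.round(p,1).tolist()[:2],round(np.degrees(p[2]),1),round(f,3)) for p,f in rs]
pr('tape',tape())
for n,p,a in [('purple',(632,315),0),('white',(411,266),.6),('orange',(463,-303),-.2),('grey',(590,-303),-.2)]:
    pr(n,band(n,np.array(p),[a-.5,a,a+.5]))
print(ctrl.read_state()['clock'])
E
```

```text
tape [560.4, -13.3] 8.4 0.028
tape [561.9, -13.7] 8.8 0.038
tape [561.0, -14.2] 8.6 0.072
purple [635.5, 313.9] 2.6 0.043
purple [637.6, 308.7] 2.5 0.017
purple [636.1, 314.6] 3.8 0.085
white [422.0, 271.3] 43.7 0.194
white [424.5, 267.7] 44.0 0.014
white [422.9, 270.6] 43.5 0.236
orange [463.4, -305.7] -9.6 0.14
orange [466.9, -309.7] -9.8 0.04
orange [465.1, -306.3] -9.3 0.245
grey [588.3, -304.2] -10.3 0.022
grey [590.1, -305.5] -8.8 0.011
grey [589.4, -304.3] -9.3 0.06
2.7
```

```bash
cat > go.py <<'E'
import sys; from h import *
x,y,z,ph=map(float,sys.argv[1:5]); s=ctrl.read_state(); p=s['eef_pos']; yaw=s['tool_rot'][2]
yt=np.radians(ph+90); t=-((yt-yaw+np.pi/2)%np.pi-np.pi/2)
def ax(w): return (np.array([[np.cos(w),np.sin(w)],[np.sin(w),-np.cos(w)]])@np.array([x-p[0],y-p[1]]))/25
print('clock',round(s['clock'],2),'pos',np.round(p,1),'phi',round(np.degrees(yaw)-90,1),'q',np.round(s['qpos'],2),'w',round(float(s['width']),1),'gf',round(float(s['gripper_force']),1))
print('units now',np.round(ax(yaw),2),'after turn',np.round(ax(yaw-t),2),'dz',round((p[2]-z)/25,2),'turn',round(t/.08,2))
E
python3 -m crank '[[[0,0,0.2,1],[0,0,0.2,1],[0,0,0.2,1],[0,0,0.2,1],[0,0,0.2,1],[0,0,0.2,1],[0,0,0.2,1],[0,0,0.2,1],[0,0,0.2,1],[0,0,0.2,1],[0,0,0.2,1],[0,0,0.2,1]]]' -1
python3 -m crank '[[[0,0,0.2,1],[0,0,0.2,1],[0,0,0.2,1],[0,0,0.2,1],[0,0,0.2,0.15]]]'
python3 go.py 636 312 100 3
```

```text
clock: 3.7
eef_pos: [144.7, 633.8, 171.1]
tool_rot: [-3.142, -0.0, 1.953]
force: [0.7, -0.2, -0.3]
width: 85.4
gripper_force: 0.0
clock: 4.12
eef_pos: [144.6, 633.8, 146.0]
tool_rot: [3.141, 0.0, 1.623]
force: [0.2, 0.5, 0.9]
width: 85.2
gripper_force: 0.0
clock 4.12 pos [144.6 633.8 146. ] phi 3.0 q [-1.61  0.75  0.37  1.6  -0.34  0.85 -1.05] w 85.2 gf 0.0
units now [-13.88  18.96] after turn [-13.88  18.95] dz 1.84 turn -0.0
```

```bash
python3 -m crank '[[[-0.69,0.95,0.1,0],[-0.69,0.95,0.1,0],[-0.69,0.95,0.1,0],[-0.69,0.95,0.1,0],[-0.69,0.95,0.1,0],[-0.69,0.95,0.1,0],[-0.69,0.95,0.1,0],[-0.69,0.95,0.1,0],[-0.69,0.95,0.1,0],[-0.69,0.95,0.1,0]]]'
python3 -m crank '[[[-0.69,0.95,0.1,0],[-0.69,0.95,0.1,0],[-0.69,0.95,0.1,0],[-0.69,0.95,0.1,0],[-0.69,0.95,0.1,0],[-0.69,0.95,0.1,0],[-0.69,0.95,0.1,0],[-0.69,0.95,0.1,0],[-0.69,0.95,0.1,0],[-0.69,0.95,0.1,0],[0,0,0,0]]]'
python3 go.py 636 312 4 3
```

```text
clock: 4.95
eef_pos: [392.4, 473.5, 121.2]
tool_rot: [3.142, -0.0, 1.627]
force: [-0.1, 0.1, 0.4]
width: 85.4
gripper_force: 0.0
clock: 5.87
eef_pos: [644.0, 307.3, 96.1]
tool_rot: [3.136, 0.005, 1.619]
force: [0.5, -2.3, 0.4]
width: 85.5
gripper_force: 0.0
clock 5.87 pos [644.  307.3  96.1] phi 2.8 q [-0.63  0.88  0.28  1.43 -0.28  0.86 -0.22] w 85.5 gf 0.0
units now [ 0.2  -0.31] after turn [ 0.21 -0.31] dz 3.68 turn -0.05
```

```bash
python3 -m crank '[[[0,0,0.5,0],[0,0,0.7,0],[0,0,0.7,0],[0,0,0.7,0],[0,0,0.5,0],[0,0,0.35,0],[0,0,0.2,0],[0,0,0,0]]]' 
python3 -m crank '[[[0,0,0,0],[0,0,0,0],[0,0,0,0],[0,0,0,0]]]' 0.5
python3 go.py 636 312 4 3
```

```text
clock: 6.53
eef_pos: [636.7, 315.0, 3.8]
tool_rot: [-3.14, 0.0, 1.626]
force: [0.3, 0.4, 0.2]
width: 85.4
gripper_force: 0.0
clock: 6.87
eef_pos: [638.3, 315.0, 6.0]
tool_rot: [3.14, -0.001, 1.625]
force: [-0.3, 0.0, -0.8]
width: 38.8
gripper_force: 0.0
clock 6.87 pos [638.3 315.    6. ] phi 3.1 q [-0.62  1.    0.24  1.47 -0.31  0.72 -0.2 ] w 38.8 gf 0.0
units now [-0.12 -0.1 ] after turn [-0.12 -0.1 ] dz 0.08 turn 0.02
```

```bash
python3 -m crank '[[[0,-0.06,0,0],[0,0,0,0],[0,0,0,0],[0,0,0,0]]]' 0.66
python3 -m crank '[[[0,0,0,0],[0,0,0,0],[0,0,0,0],[0,0,0,0]]]' 0.72
python3 -m crank '[[[0,0,0,0],[0,0,0,0]]]' 0.75
```

```text
clock: 7.2
eef_pos: [636.3, 314.7, 5.1]
tool_rot: [3.142, -0.0, 1.625]
force: [0.3, -1.0, 0.3]
width: 14.1
gripper_force: 0.0
clock: 7.53
eef_pos: [636.4, 314.7, 5.1]
tool_rot: [3.141, -0.0, 1.625]
force: [-0.0, 0.6, 1.3]
width: 12.1
gripper_force: 1.7
clock: 7.7
eef_pos: [636.5, 314.8, 5.2]
tool_rot: [3.141, -0.0, 1.625]
force: [-0.5, 0.5, 1.6]
width: 11.4
gripper_force: 28.7
```

```bash
python3 -m crank '[[[0,0,0,0],[-0.2,0.05,0,0],[-0.5,0.1,0,0],[-0.7,0.1,0,0],[-0.8,0.1,0,0],[-0.8,0.1,0,0],[-0.8,0.1,0,0],[-0.8,0.05,0,0],[-0.8,0,0,0],[-0.8,0,0,0],[-0.5,0,0,0],[-0.4,0,0,0]]]' 0.725
python3 go.py 650 -0.5 4 8.6
```

```text
clock: 8.7
eef_pos: [661.0, 135.3, 5.1]
tool_rot: [-3.141, 0.001, 1.622]
force: [-0.2, 0.6, 2.0]
width: 11.6
gripper_force: 9.1
clock 8.7 pos [661.  135.3   5.1] phi 2.9 q [-0.36  0.95  0.2   1.58 -0.27  0.63  0.03] w 11.6 gf 9.1
units now [-5.4  -0.72] after turn [-5.31 -1.25] dz 0.05 turn -1.23
```

Run:
```python
from h import *
s=ctrl.read_state()
d=img('side','s2.png')
```

```text
(no output)
```

View pics/s2.png

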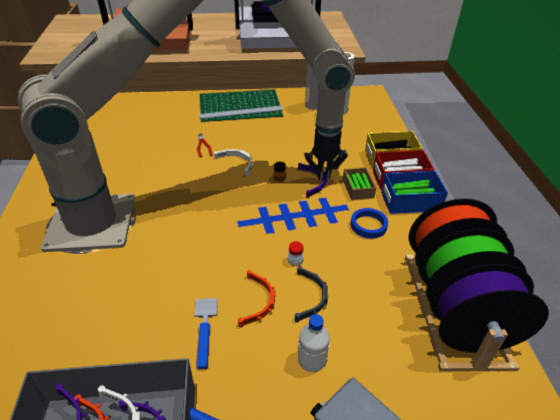

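```bash
python3 -m crank '[[[0,0,0,-0.6],[0,0,0,-0.6],[-0.4,-0.05,0,0],[-0.7,-0.15,0,0],[-0.8,-0.2,0,0],[-0.8,-0.2,0,0],[-0.8,-0.2,0,0],[-0.7,-0.15,0,0],[-0.6,-0.1,0,0],[-0.4,-0.1,0,0],[-0.2,0,0,0],[0,0,0,0]]]' 
python3 -m crank '[[[0,0,0,0],[0,0,0,0]]]' 
python3 go.py 650 -0.5 4 8.6
python3 - <<'E'
from h import *
for p,f in band('purple',np.array([648,0]),[.15]): print(p.round(2),f)
E
```

```text
clock: 9.75
eef_pos: [652.4, -1.5, 5.1]
tool_rot: [-3.141, 0.001, 1.719]
force: [-0.0, -1.9, 3.2]
width: 11.9
gripper_force: 9.3
clock: 9.92
eef_pos: [652.8, 0.3, 5.1]
tool_rot: [3.141, 0.001, 1.721]
force: [-0.1, -2.8, 3.5]
width: 11.8
gripper_force: 9.3
clock 9.92 pos [6.528e+02 3.000e-01 5.100e+00] phi 8.6 q [-0.13  0.92  0.14  1.65 -0.2   0.58  0.28] w 11.8 gf 9.3
units now [-0.02 -0.11] after turn [-0.02 -0.11] dz 0.05 turn 0.01
[ 6.4597e+02 -8.3000e-01  1.6000e-01] 1.2509955006729256
[ 6.5049e+02 -2.8000e-01  2.0000e-01] 0.34305014052223076
[ 6.4826e+02 -2.9100e+00  1.5000e-01] 1.6655647766735995
```

```bash
python3 -m crank '[[[0,-0.08,0,0],[0,0,0,0],[0,0,0,0]]]' 
python3 -m crank '[[[0,0,0,0],[0,0,0,0],[0,0,0,0]]]' 0.3
python3 -m crank '[[[0,0,-0.3,0],[0,0,-0.8,0],[0,0,-1,0],[-0.8,-0.5,-0.6,0],[-1,-1,0,0],[-1,-1,0,0],[-1,-1,0,0],[-1,-1,0,0],[0,0,0,0]]]' -0.5
python3 go.py 465 -306 60 -9.6
python3 - <<'E'
from h import *
d=img('top','t3.png')
for p,f in band('purple',np.array([648,0]),[.15]): print(p.round(2),f)
E
```

```text
clock: 10.37
eef_pos: [651.1, 1.2, 5.1]
tool_rot: [3.14, -0.001, 1.721]
force: [2.4, -0.2, 2.5]
width: 12.0
gripper_force: 9.1
clock: 10.62
eef_pos: [649.7, 0.7, 4.5]
tool_rot: [-3.14, -0.001, 1.721]
force: [-0.1, 0.0, 0.6]
width: 29.7
gripper_force: 0.0
clock: 11.37
eef_pos: [551.4, -143.8, 73.2]
tool_rot: [-3.136, 0.004, 1.71]
force: [-0.3, -0.5, 0.8]
width: 63.9
gripper_force: 0.0
clock 11.37 pos [ 551.4 -143.8   73.2] phi 8.0 q [ 0.12  0.74  0.13  1.87 -0.16  0.54  0.49] w 63.9 gf 0.0
units now [-5.95 -4.32] after turn [-6.97 -2.32] dz 0.53 turn 3.84
[ 6.4857e+02 -1.5500e+00  1.0000e-01] 0.3461026031740905
[ 6.5383e+02 -1.2870e+01  1.0000e-02] 0.5878344186274029
[ 6.4888e+02 -2.1300e+00  1.4000e-01] 1.0579433792021753
```

```bash
python3 -m crank '[[[-0.4,0,0,1],[-0.4,0,0,1],[-0.4,0,0,1],[-0.4,0,0,0.97],[0,0,0,0]]]' -1
python3 go.py 465 -307 4 -9.6
```

```text
clock: 12.03
eef_pos: [559.1, -176.1, 72.5]
tool_rot: [3.141, 0.002, 1.401]
force: [-0.7, -0.7, -0.7]
width: 85.4
gripper_force: 0.0
clock 12.03 pos [ 559.1 -176.1   72.5] phi -9.7 q [ 0.13  0.76  0.2   1.83 -0.26  0.57  0.33] w 85.4 gf 0.0
units now [-5.8  -2.83] after turn [-5.79 -2.84] dz 2.74 turn -0.03
```

```bash
python3 -m crank '[[[-0.6,-0.4,0,0],[-0.9,-0.45,0,0],[-0.9,-0.5,0,0],[-0.9,-0.5,0,0],[-0.9,-0.5,0,0],[-0.8,-0.3,0,0],[-0.6,-0.1,0,0],[-0.2,-0.05,0.3,0],[0,0,0.7,0],[0,0,0.7,0]]]'
python3 go.py 465 -307 4 -9.6
```

```text
clock: 12.87
eef_pos: [467.0, -305.3, 29.7]
tool_rot: [3.139, -0.0, 1.406]
force: [0.6, 1.0, 1.7]
width: 85.6
gripper_force: 0.0
clock 12.87 pos [ 467.  -305.3   29.7] phi -9.4 q [ 0.45  0.8   0.13  1.92 -0.23  0.43  0.58] w 85.6 gf 0.0
units now [-0.08 -0.07] after turn [-0.08 -0.07] dz 1.03 turn 0.04
```

```bash
python3 -m crank '[[[0,0,0.5,0],[0,0,0.3,0],[0,0,0.2,0],[0,0,0,0]]]'
python3 -m crank '[[[0,0,0,0],[0,0,0,0],[0,0,0,0],[0,0,0,0],[0,0,0,0]]]' 0.6
python3 -m crank '[[[0,0,0,0],[0,0,0,0],[0,0,0,0],[0,0,0,0]]]' 0.725
python3 go.py 475 -50 4 8.6
python3 - <<'E'
from h import *
for p,f in band('purple',np.array([648,0]),[.15]): print(p.round(2),f)
for p,f in tape(): print(p.round(2),f)
E
```

```text
clock: 13.2
eef_pos: [465.3, -305.3, 4.0]
tool_rot: [-3.14, -0.001, 1.405]
force: [0.6, 0.4, 0.2]
width: 85.1
gripper_force: 0.0
clock: 13.62
eef_pos: [465.5, -306.6, 5.5]
tool_rot: [3.141, 0.0, 1.403]
force: [1.1, -0.9, 0.3]
width: 25.5
gripper_force: 0.0
clock: 13.95
eef_pos: [465.5, -306.5, 5.4]
tool_rot: [3.141, 0.0, 1.403]
force: [-0.2, 1.1, 3.9]
width: 12.0
gripper_force: 6.2
clock 13.95 pos [ 465.5 -306.5    5.4] phi -9.6 q [ 0.46  0.84  0.12  1.93 -0.24  0.38  0.59] w 12.0 gf 6.2
units now [10.18 -1.34] after turn [10.09  1.91] dz 0.05 turn -3.97
[6.4732e+02 2.7100e+00 1.6000e-01] 0.03573816350041866
[ 6.5002e+02 -3.2000e+00  1.5000e-01] 0.017077847680356445
[6.4899e+02 1.3300e+00 1.7000e-01] 0.10457475618300666
[ 5.6046e+02 -1.3410e+01  1.5000e-01] 0.27617841915411995
[ 5.6113e+02 -9.2400e+00  7.0000e-02] 2.42161060830905
[ 5.6016e+02 -1.4150e+01  1.5000e-01] 2.724336564298939
```

```bash
python3 -m crank '[[[0,0,0,-0.6],[0,0,0,-0.8],[0,0,0,-0.9],[0,0,0,-0.9],[0,0,0,-0.77],[0.3,0.1,0,0],[0.6,0.1,0,0],[0.8,0.15,0,0],[0.8,0.15,0,0],[0.8,0.15,0,0],[0.8,0.15,0,0],[0.8,0.15,0,0]]]'
python3 -m crank '[[[0.8,0.15,0,0],[0.8,0.15,0,0],[0.8,0.15,0,0],[0.8,0.15,0,0],[0.8,0.15,0,0],[0.8,0.15,0,0],[0.7,0.13,0,0],[0.4,0.1,0,0],[0.2,0.1,0,0],[0,0,0,0],[0,0,0,0]]]'
python3 go.py 590 -9 4 8.6
```

```text
clock: 15.25
eef_pos: [470.9, -181.9, 5.3]
tool_rot: [3.14, 0.002, 1.718]
force: [-1.0, -1.5, 4.4]
width: 11.7
gripper_force: 6.1
clock: 16.17
eef_pos: [478.0, -24.8, 5.3]
tool_rot: [-3.142, -0.001, 1.721]
force: [-0.2, 2.3, 5.9]
width: 12.3
gripper_force: 6.3
clock 16.17 pos [478.  -24.8   5.3] phi 8.6 q [-0.12  0.8   0.18  2.14 -0.56  0.24  0.7 ] w 12.3 gf 6.3
units now [-0.05  4.53] after turn [-0.05  4.53] dz 0.05 turn 0.0
```

```bash
python3 - <<'E'
from h import *
for p,f in band('orange',np.array([478,-25]),[.15]): print(p.round(2),f)
E
python3 -m crank '[[[0,0.3,0,0],[-0.05,0.6,0,0],[0,0.7,0,0],[0,0.7,0,0],[0,0.7,0,0],[0,0.7,0,0],[0,0.5,0,0],[0,0.25,0,0],[0,0.08,0,0],[0,0,0,0],[0,0,0,0]]]'
python3 go.py 590 -9 4 8.6
python3 - <<'E'
from h import *
for p,f in band('orange',np.array([590,-9]),[.15]): print(p.round(2),f)
img('top','t4.png')
E
```

```text
[ 4.7777e+02 -2.8870e+01  1.7000e-01] 0.36805928973623553
clock: 17.28
eef_pos: [589.1, -9.8, 4.8]
tool_rot: [-3.14, -0.001, 1.72]
force: [-2.2, 0.9, 5.0]
width: 11.5
gripper_force: 6.2
clock 17.28 pos [589.1  -9.8   4.8] phi 8.6 q [-0.22  0.89  0.31  1.84 -0.52  0.49  0.6 ] w 11.5 gf 6.2
units now [0.03 0.04] after turn [0.03 0.04] dz 0.03 turn -0.01
[ 5.8419e+02 -1.2080e+01  1.3000e-01] 1.5104547918155102
[ 5.8791e+02 -1.4680e+01  1.5000e-01] 0.27588996927471554
[ 5.8581e+02 -1.2950e+01  1.4000e-01] 1.8676604168221003
```

View pics/t4.png

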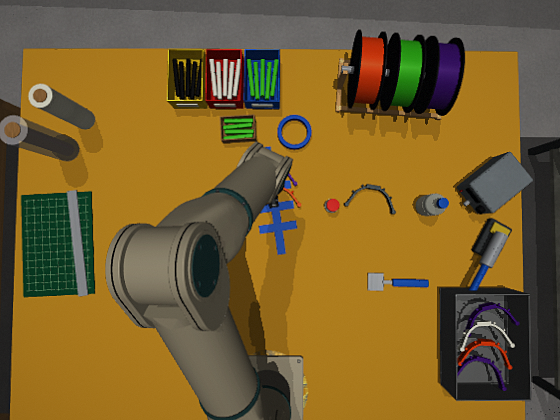

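```bash
python3 -m crank '[[[0,0,0,0],[0,0,0,0],[0,0,0,0]]]' 0.3
python3 -m crank '[[[0,0,-0.3,0],[0,0,-0.8,0],[0,0,-1,0],[-0.7,-0.1,-0.8,0],[-1,-0.15,-0.4,0],[-1,-0.15,0,0],[-1,-0.15,0,0],[-1,-0.15,0,0],[-1,-0.15,0,0],[-1,-0.15,0,0],[-1,-0.15,0,0],[-1,-0.15,0,0]]]' -0.5
python3 -m crank '[[[-0.7,0,0,1],[-0.4,0,0,1],[-0.2,0,0,1],[0,0,0,0.97],[0,0,0,0]]]' -1
python3 go.py 589 -305 4 -9.6
python3 - <<'E'
from h import *
for n,p in [('orange',(590,-9)),('purple',(650,0))]:
  for p,f in band(n,np.array(p),[.15]): print(n,p.round(2),f)
for p,f in band('grey',np.array((589,-305)),[-.15]): print(n,p.round(2),f)
E
```

```text
clock: 17.78
eef_pos: [590.9, -11.0, 4.9]
tool_rot: [3.141, 0.001, 1.721]
force: [-0.4, -0.9, 0.6]
width: 29.8
gripper_force: 0.0
clock: 18.78
eef_pos: [590.7, -232.1, 88.1]
tool_rot: [3.141, 0.001, 1.72]
force: [-0.3, 0.9, -0.5]
width: 64.4
gripper_force: 0.0
clock: 19.2
eef_pos: [593.8, -263.7, 87.9]
tool_rot: [3.141, 0.001, 1.4]
force: [0.5, 0.4, 0.0]
width: 85.3
gripper_force: 0.0
clock 19.2 pos [ 593.8 -263.7   87.9] phi -9.8 q [ 0.12  0.85  0.45  1.64 -0.49  0.77  0.62] w 85.3 gf 0.0
units now [-1.66  0.09] after turn [-1.66  0.09] dz 3.35 turn -0.04
orange [ 5.8605e+02 -9.9900e+00  1.6000e-01] 0.5695469134082604
orange [ 5.8739e+02 -9.2500e+00  2.1000e-01] 0.27962343750409757
orange [ 5.8611e+02 -9.9800e+00  1.6000e-01] 0.8730323070800663
purple [6.4784e+02 1.3100e+00 1.4000e-01] 0.05093208607728903
purple [6.2386e+02 1.8200e+01 3.5000e-01] 1.8162000306092863
purple [6.4646e+02 3.5200e+00 2.0000e-01] 2.0777763692297966
purple [ 5.9038e+02 -3.0451e+02 -1.4000e-01] 0.010218799080876107
```

```bash
python3 -m crank '[[[-0.6,0.05,0,0],[-0.8,0.05,0,0],[-0.25,0,0.4,0],[0,0,0.8,0],[0,0,0.8,0],[0,0,0.6,0],[0,0,0.4,0],[0,0,0.3,0],[0,0,0.05,0],[0,0,0,0]]]'
python3 -m crank '[[[0,0,0,0],[0,0,0,0],[0,0,0,0],[0,0,0,0],[0,0,0,0]]]' 0.6
python3 -m crank '[[[0,0,0,0],[0,0,0,0],[0,0,0,0],[0,0,0,0]]]' 0.725
python3 go.py 480 -305 4 -9.6
python3 - <<'E'
from h import *
for n,p in [('orange',(590,-9)),('purple',(650,0))]:
  for p,f in band(n,np.array(p),[.15]): print(n,p.round(2),f)
E
```

```text
clock: 20.63
eef_pos: [589.4, -304.0, 3.5]
tool_rot: [-3.141, 0.0, 1.403]
force: [-0.6, 0.4, 0.1]
width: 85.5
gripper_force: 0.0
clock: 21.05
eef_pos: [589.7, -304.0, 4.3]
tool_rot: [3.141, 0.0, 1.403]
force: [-0.5, -1.6, -0.2]
width: 25.6
gripper_force: 0.0
clock: 21.38
eef_pos: [589.8, -304.0, 4.1]
tool_rot: [3.141, 0.0, 1.403]
force: [0.4, 0.4, 2.7]
width: 11.9
gripper_force: 5.9
clock 21.38 pos [ 589.8 -304.     4.1] phi -9.6 q [ 0.22  0.97  0.39  1.62 -0.53  0.65  0.71] w 11.9 gf 5.9
units now [-0.77 -4.32] after turn [-0.77 -4.32] dz 0.0 turn 0.0
orange [ 6.0385e+02 -4.0900e+00  1.7000e-01] 0.6817077993261315
orange [ 5.8874e+02 -1.4160e+01  1.5000e-01] 0.035059796519708385
orange [ 5.8951e+02 -1.4030e+01  1.6000e-01] 0.7954666523733263
purple [6.4689e+02 3.6000e+00 1.8000e-01] 0.0834354668106629
purple [6.1858e+02 1.9390e+01 4.2000e-01] 1.5670321983554507
purple [6.4626e+02 3.4700e+00 2.0000e-01] 1.785642219241431
```

```bash
python3 -m crank '[[[-0.05,-0.3,0,0],[-0.1,-0.6,0,0],[-0.15,-0.8,0,0],[-0.15,-0.8,0,0],[-0.15,-0.8,0,0],[-0.1,-0.7,0,0],[-0.1,-0.42,0,0],[0,-0.2,0,0],[0,-0.1,0,-0.4],[0,0,0,-0.8],[0,0,0,-0.9],[0,0,0,-0.9]]]'
python3 -m crank '[[[0,0,0,-0.8],[0,0,0,-0.17],[0,0,0,0]]]'
python3 go.py 472 -27.5 4 8.6
python3 - <<'E'
from h import *
for n,p in [('grey',(470,-304)),('orange',(590,-9)),('purple',(650,0))]:
  for p,f in band(n,np.array(p),[.15]): print(n,p.round(2),f)
E
```

```text
clock: 22.78
eef_pos: [470.3, -303.7, 4.0]
tool_rot: [3.141, -0.0, 1.649]
force: [-0.5, -0.1, 5.7]
width: 11.9
gripper_force: 6.7
clock: 23.03
eef_pos: [470.3, -303.7, 4.0]
tool_rot: [3.141, -0.0, 1.724]
force: [-0.4, 0.5, 7.1]
width: 12.4
gripper_force: 6.7
clock 23.03 pos [ 470.3 -303.7    4. ] phi 8.8 q [ 0.38  0.86  0.22  1.92 -0.44  0.41  1.09] w 12.4 gf 6.7
units now [10.91  1.75] after turn [10.91  1.72] dz -0.0 turn 0.03
grey [ 4.6487e+02 -2.9082e+02  3.0000e-01] 1.280563514943434
grey [ 4.7122e+02 -3.0453e+02  1.5000e-01] 0.4167907808124158
grey [ 4.7012e+02 -2.9933e+02  2.1000e-01] 1.764428930776016
orange [ 5.8601e+02 -7.1800e+00  1.7000e-01] 0.13853321813356242
orange [ 5.9081e+02 -1.1880e+01  1.8000e-01] 0.28878980975914015
orange [ 5.876e+02 -7.910e+00  2.100e-01] 0.4891060766680697
purple [6.4826e+02 9.2000e-01 1.4000e-01] 0.010163503817140193
purple [ 6.5073e+02 -5.0900e+00  1.1000e-01] 0.03404441643462942
purple [ 6.4918e+02 -6.5000e-01  1.4000e-01] 0.08336163619062098
```

```bash
python3 -m crank '[[[0.3,0,0,0],[0.6,0.1,0,0],[0.8,0.13,0,0],[0.8,0.13,0,0],[0.8,0.13,0,0],[0.8,0.13,0,0],[0.8,0.13,0,0],[0.8,0.13,0,0],[0.8,0.13,0,0],[0.8,0.13,0,0],[0.8,0.13,0,0],[0.8,0.13,0,0]]]'
python3 -m crank '[[[0.8,0.13,0,0],[0.7,0.13,0,0],[0.5,0.1,0,0],[0.3,0.05,0,0],[0.1,0,0,0],[0,0,0,0],[0,0,0,0]]]'
python3 go.py 532.5 -18 4 8.6
python3 - <<'E'
from h import *
for n,p in [('grey',(472,-27)),('orange',(590,-9))]:
  for p,f in band(n,np.array(p),[.15]): print(n,p.round(2),f)
E
```

```text
clock: 24.63
eef_pos: [471.0, -78.0, 3.9]
tool_rot: [3.141, 0.002, 1.722]
force: [-0.2, -4.0, 5.4]
width: 11.9
gripper_force: 6.5
clock: 25.22
eef_pos: [472.1, -16.0, 3.9]
tool_rot: [3.141, -0.001, 1.724]
force: [1.8, 0.4, 6.0]
width: 12.0
gripper_force: 6.6
clock 25.22 pos [472.1 -16.    3.9] phi 8.8 q [-0.18  0.81  0.23  2.16 -0.73  0.25  0.85] w 12.0 gf 6.6
units now [-0.45  2.37] after turn [-0.44  2.38] dz -0.0 turn 0.04
grey [ 4.6736e+02 -1.7350e+01  1.4000e-01] 2.048852324164141
grey [ 4.7115e+02 -2.0280e+01  1.5000e-01] 0.38014261216964
grey [ 4.6736e+02 -1.7390e+01  1.5000e-01] 2.533092912577623
orange [ 5.8639e+02 -8.0500e+00  1.7000e-01] 0.10571351885113772
orange [ 5.9018e+02 -1.9300e+01  9.0000e-02] 0.05081786288205384
orange [ 5.8779e+02 -1.1360e+01  1.5000e-01] 0.22413231113384127
```

```bash
python3 -m crank '[[[-0.25,0,0,0],[-0.2,0.2,0,0.03],[0,0.5,0,0],[0,0.6,0,0],[0,0.5,0,0],[0,0.35,0,0],[0,0.17,0,0],[0,0.05,0,0],[0,0,0,0],[0,0,0,0]]]'
python3 go.py 532.5 -18 4 8.6
python3 - <<'E'
from h import *
for n,p in [('grey',(532,-18)),('orange',(590,-9))]:
  for p,f in band(n,np.array(p),[.15]): print(n,p.round(2),f)
E
```

```text
clock: 26.45
eef_pos: [528.5, -18.2, 3.3]
tool_rot: [-3.135, -0.003, 1.721]
force: [-5.0, -0.2, 9.0]
width: 12.0
gripper_force: 7.1
clock 26.45 pos [528.5 -18.2   3.3] phi 8.6 q [-0.23  0.86  0.33  2.   -0.69  0.4   0.79] w 12.0 gf 7.1
units now [-0.02  0.16] after turn [-0.02  0.16] dz -0.03 turn -0.0
grey [ 5.232e+02 -1.695e+01  1.700e-01] 1.5200706406437963
grey [ 5.2857e+02 -2.0230e+01  1.6000e-01] 0.5406331352502552
grey [ 5.2498e+02 -1.8450e+01  1.5000e-01] 2.132391682539104
orange [ 5.8969e+02 -1.3780e+01  1.4000e-01] 0.36417822310594844
```

```bash
python3 -m crank '[[[0,0,-0.06,0],[0,0,0,0],[0,0,0,0],[0,0,0,0]]]'
python3 go.py 532 -18 4 8.6
```

```text
clock: 27.18
eef_pos: [532.5, -19.4, 5.0]
tool_rot: [-3.141, -0.0, 1.719]
force: [0.9, -0.3, -0.7]
width: 12.0
gripper_force: 5.8
clock 27.18 pos [532.5 -19.4   5. ] phi 8.5 q [-0.23  0.86  0.33  2.   -0.69  0.4   0.79] w 12.0 gf 5.8
units now [ 0.06 -0.01] after turn [ 0.06 -0.01] dz 0.04 turn -0.02
```

```bash
python3 -m crank '[[[0.06,0,0,0],[0,0,0,0],[0,0,0,0],[0,0,0,0]]]' 0.3
python3 -m crank '[[[0,0,-0.3,0],[0,0,-0.8,0],[0,0,-1,0],[0.5,0,-0.8,0],[1,-0.2,-0.4,0],[1,-0.3,0,0],[1,-0.3,0,0],[1,-0.3,0,0],[1,-0.3,0,0],[1,-0.3,0,0],[1,-0.3,0,0],[1,-0.3,0,0]]]' -0.5
python3 -m crank '[[[1,-0.2,0,0],[1,-0.1,0,0],[1,0,0,0],[0.4,0,0,0],[0,0,0,-1],[0,0,0,-1],[0,0,0,-1],[0,0,0,-1],[0,0,0,-1],[0,0,0,-1],[0,0,0,-1],[0,0,0,-0.66]]]' -1
python3 go.py 423.5 269.5 4 43.7
python3 - <<'E'
from h import *
for n,p in [('grey',(532,-18)),('orange',(590,-9)),('purple',(650,0))]:
  for p,f in band(n,np.array(p),[.15]): print(n,p.round(2),f)
for p,f in band('white',np.array((423,270)),[.76]): print('w',p.round(2),f)
for p,f in tape(): print(p.round(2),f)
img('top','t5.png');img('side','s5.png')
E
```

```text
clock: 27.52
eef_pos: [532.4, -18.8, 5.3]
tool_rot: [3.142, 0.0, 1.718]
force: [0.4, 0.4, 0.2]
width: 30.0
gripper_force: 0.0
clock: 28.52
eef_pos: [443.7, 184.0, 88.4]
tool_rot: [3.141, -0.0, 1.718]
force: [0.5, -0.3, -0.2]
width: 64.2
gripper_force: 0.0
clock: 29.52
eef_pos: [424.9, 264.9, 88.3]
tool_rot: [3.141, 0.001, 2.334]
force: [0.0, 0.4, 0.2]
width: 85.8
gripper_force: 0.0
clock 29.52 pos [424.9 264.9  88.3] phi 43.7 q [-0.86  0.68  0.36  2.06 -0.49  0.49  0.64] w 85.8 gf 0.0
units now [0.17 0.09] after turn [0.17 0.09] dz 3.37 turn 0.0
grey [ 5.2806e+02 -1.8030e+01  1.0000e-01] 1.368294291599841
grey [ 5.3173e+02 -2.3190e+01  1.5000e-01] 0.011243513537686422
grey [ 5.291e+02 -1.896e+01  2.100e-01] 1.4222072834431299
orange [ 5.8622e+02 -9.9900e+00  1.5000e-01] 0.06933163799723246
orange [ 5.8862e+02 -1.5100e+01  1.5000e-01] 0.011198998482748981
orange [ 5.8709e+02 -1.1300e+01  1.5000e-01] 0.1250724256907938
purple [ 6.4801e+02 -3.4000e-01  1.2000e-01] 0.06893219271529069
purple [ 6.5054e+02 -3.1400e+00  1.6000e-01] 0.0247096142783455
purple [ 6.4892e+02 -8.2000e-01  1.4000e-01] 0.14209139233830964
w [420.24 271.23   0.76] 0.5508865225081722
w [425.63 267.03   0.75] 0.022264857411997126
w [422.24 269.76   0.76] 0.595094849266532
[ 5.5863e+02 -1.3800e+01  1.4000e-01] 1.7889715333937062
[ 5.6006e+02 -1.0900e+01  1.7000e-01] 1.8290434949430032
[ 5.582e+02 -1.339e+01  1.500e-01] 3.635415251228414
```

View pics/t5.png

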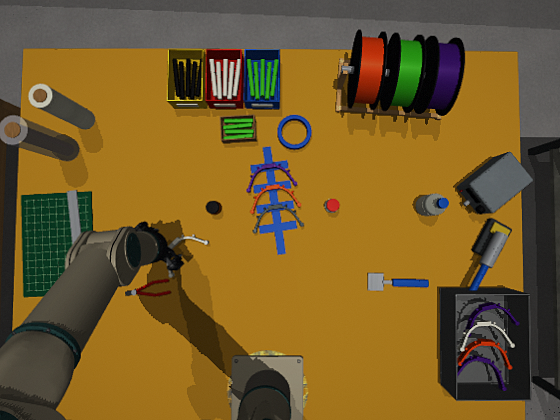

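View pics/s5.png

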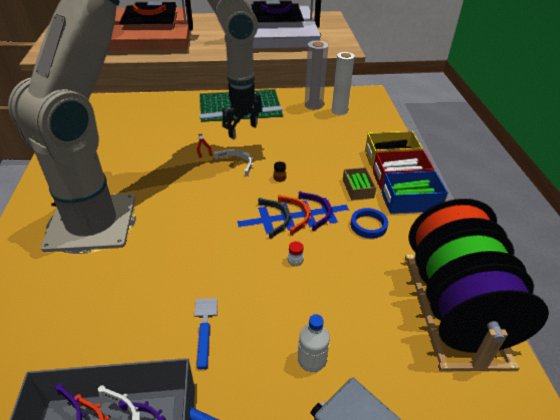

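```bash
python3 -m crank '[[[0.17,0.06,0.3,0],[0,0,0.7,0],[0,0,0.8,0],[0,0,0.7,0],[0,0,0.4,0],[0,0,0.25,0],[0,0,0.15,0],[0,0,0,0]]]'
python3 -m crank '[[[0,0,0,0],[0,0,0,0],[0,0,0,0],[0,0,0,0],[0,0,0,0]]]' 0.6
python3 -m crank '[[[0,0,0,0],[0,0,0,0],[0,0,0,0],[0,0,0,0]]]' 0.725
python3 go.py 425 200 5 8.6
python3 - <<'E'
from h import *
for n,p in [('grey',(532,-18)),('orange',(590,-9)),('purple',(650,0))]:
  for p,f in band(n,np.array(p),[.15]): print(n,p.round(2),f)
for c in('top','side'):
  d=img(c); print([np.round(world(d,q['position'],6)[:2]) for q in ctrl.place_of(c,'cutters')[:1]])
E
```

```text
clock: 31.18
eef_pos: [422.4, 269.9, 4.9]
tool_rot: [-3.141, -0.0, 2.331]
force: [0.3, 0.5, -0.2]
width: 85.7
gripper_force: 0.0
clock: 31.6
eef_pos: [422.7, 270.3, 5.7]
tool_rot: [3.141, 0.0, 2.331]
force: [-0.6, 0.3, -0.3]
width: 25.9
gripper_force: 0.0
clock: 31.93
eef_pos: [422.8, 270.3, 5.6]
tool_rot: [3.141, 0.0, 2.331]
force: [-0.0, 0.5, 4.1]
width: 11.7
gripper_force: 5.9
clock 31.93 pos [422.8 270.3   5.6] phi 43.6 q [-0.77  0.82  0.23  2.08 -0.59  0.3   0.71] w 11.7 gf 5.9
units now [-2.1  -1.88] after turn [-2.79 -0.33] dz 0.02 turn 7.63
grey [ 5.2911e+02 -1.7380e+01  1.6000e-01] 0.07570140272520472
grey [ 5.319e+02 -2.065e+01  1.800e-01] 0.03065092126592781
grey [ 5.3027e+02 -1.8410e+01  1.7000e-01] 0.16407148311080216
orange [ 5.8644e+02 -8.8000e+00  1.6000e-01] 0.008972465347339382
orange [ 5.8915e+02 -1.2910e+01  1.7000e-01] 0.06599442014269129
orange [ 5.8752e+02 -1.0030e+01  1.7000e-01] 0.12561619328226786
purple [6.4783e+02 2.2500e+00 1.5000e-01] 0.02937091715284068
purple [ 6.505e+02 -3.900e+00  1.400e-01] 0.012870042013283952
purple [6.4895e+02 3.8000e-01 1.6000e-01] 0.09029359904174522
[array([294., 354.])]
[array([282., 344.])]
```

```bash
python3 -m crank '[[[-0.2,-0.2,0,0],[-0.4,-0.35,0,0],[-0.5,-0.45,0,0],[-0.5,-0.45,0,0],[-0.35,-0.3,0,0],[-0.15,-0.13,0,0],[0,0,0,0.5],[0,0,0,0.9],[0,0,0,1],[0,0,0,1],[0,0,0,1],[0,0,0,1]]]'
python3 -m crank '[[[0,0,0,1],[0,0,0,0.8],[0,0,0,0.43],[0,0,0,0]]]'
python3 go.py 425 -34 5 8.6
```

```text
clock: 33.73
eef_pos: [424.8, 199.4, 5.5]
tool_rot: [3.141, 0.0, 1.894]
force: [-0.3, -0.7, 6.0]
width: 11.8
gripper_force: 6.3
clock: 34.07
eef_pos: [424.8, 199.4, 5.5]
tool_rot: [3.141, 0.001, 1.718]
force: [-0.2, -1.1, 6.9]
width: 11.5
gripper_force: 6.4
clock 34.07 pos [424.8 199.4   5.5] phi 8.4 q [-0.73  0.82  0.34  2.17 -0.96  0.3   0.6 ] w 11.5 gf 6.4
units now [-9.24 -1.36] after turn [-9.23 -1.39] dz 0.02 turn -0.04
```

```bash
python3 -m crank '[[[-0.3,-0.06,0,0],[-0.6,-0.1,0,0],[-0.8,-0.12,0,0],[-0.8,-0.12,0,0],[-0.8,-0.12,0,0],[-0.8,-0.12,0,0],[-0.8,-0.12,0,0],[-0.8,-0.12,0,0],[-0.8,-0.12,0,0],[-0.8,-0.12,0,0]]]'
python3 go.py 425 -34 5 8.6
```

```text
clock: 34.9
eef_pos: [427.4, 14.7, 9.0]
tool_rot: [-3.132, 0.0, 1.72]
force: [0.3, -0.5, -1.0]
width: 12.1
gripper_force: 5.5
clock 34.9 pos [427.4  14.7   9. ] phi 8.5 q [-0.3   0.8   0.29  2.27 -1.1   0.23  1.15] w 12.1 gf 5.5
units now [-1.91 -0.38] after turn [-1.91 -0.38] dz 0.16 turn -0.02
```

```bash
python3 -m crank '[[[0,0.25,0,0],[0,0.25,0,0],[0,0,0,0],[0,0,0,0]]]'
python3 go.py 438 -34 5 8.6
python3 - <<'E'
from h import *
for p,f in band('white',np.array((437,10)),[.15]): print('w',p.round(2),f)
for p,f in band('grey',np.array((531,-18)),[.15]): print('g',p.round(2),f)
img('side','s6.png')
E
```

```text
clock: 35.23
eef_pos: [440.4, 18.8, 8.9]
tool_rot: [-3.133, -0.0, 1.723]
force: [-0.0, -0.8, -1.3]
width: 11.9
gripper_force: 5.5
clock 35.23 pos [440.4  18.8   8.9] phi 8.7 q [-0.33  0.81  0.34  2.24 -1.07  0.28  1.11] w 11.9 gf 5.5
units now [-2.07 -0.41] after turn [-2.07 -0.41] dz 0.16 turn 0.02
w [4.3992e+02 1.8590e+01 1.2000e-01] 1.4193804705704818
w [4.4053e+02 1.7290e+01 1.2000e-01] 0.34030297504887347
w [4.3991e+02 1.8600e+01 1.2000e-01] 1.7762855103267017
g [ 5.3274e+02 -2.6320e+01  1.0000e-01] 0.021849453888248608
```

View pics/s6.png

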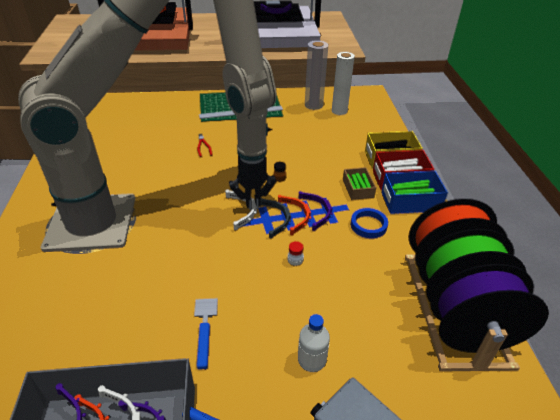

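```bash
python3 -m crank '[[[0,-0.1,0.07,0],[0,0,0.07,0],[0,0,0,0]]]'
python3 go.py 438 -34 5 8.6
```

```text
clock: 35.93
eef_pos: [437.2, 17.0, 5.5]
tool_rot: [-3.133, -0.0, 1.72]
force: [-0.9, 1.6, 0.1]
width: 11.9
gripper_force: 5.5
clock 35.93 pos [437.2  17.    5.5] phi 8.6 q [-0.31  0.81  0.31  2.24 -1.08  0.25  1.12] w 11.9 gf 5.5
units now [-2.02 -0.27] after turn [-2.02 -0.27] dz 0.02 turn -0.01
```

```bash
python3 -m crank '[[[-0.3,0,0,0],[-0.4,0,0,0],[-0.3,0,0,0],[0,0,0,0]]]'
python3 go.py 440 -33 5 8.6
```

```text
clock: 36.27
eef_pos: [442.1, -10.8, 5.9]
tool_rot: [-3.135, 0.003, 1.717]
force: [0.5, 0.2, 0.3]
width: 11.9
gripper_force: 5.5
clock 36.27 pos [442.1 -10.8   5.9] phi 8.4 q [-0.25  0.81  0.32  2.23 -1.06  0.26  1.16] w 11.9 gf 5.5
units now [-0.86 -0.21] after turn [-0.86 -0.22] dz 0.04 turn -0.05
```

```bash
python3 -m crank '[[[-0.3,0,0,0],[-0.3,0,0,0],[-0.2,0,0,0],[0,0,0,0],[0,0,0,0]]]'
python3 go.py 472.5 -27.5 5 8.6
python3 - <<'E'
from h import *
for p,f in band('white',np.array((440,-33)),[.15]): print('w',p.round(2),f)
E
```

```text
clock: 36.68
eef_pos: [444.4, -27.8, 5.7]
tool_rot: [-3.134, -0.0, 1.72]
force: [-0.3, 0.8, -1.2]
width: 11.8
gripper_force: 5.5
clock 36.68 pos [444.4 -27.8   5.7] phi 8.6 q [-0.22  0.81  0.32  2.23 -1.04  0.27  1.18] w 11.8 gf 5.5
units now [-0.16  1.11] after turn [-0.16  1.11] dz 0.03 turn -0.01
w [ 4.4309e+02 -3.1990e+01  1.4000e-01] 0.3708244562954897
```

```bash
python3 -m crank '[[[-0.1,0.15,0,0],[-0.04,0.3,0,0],[0,0.35,0,0],[0,0.2,0,0],[0,0.1,0,0],[0,0.03,0,0],[0,0,0,0],[0,0,0,0]]]'
python3 go.py 472.5 -27.5 5 8.6
```

```text
clock: 37.55
eef_pos: [472.5, -26.6, 5.5]
tool_rot: [-3.133, -0.0, 1.721]
force: [1.2, -0.7, -0.3]
width: 11.8
gripper_force: 5.6
clock 37.55 pos [472.5 -26.6   5.5] phi 8.6 q [-0.27  0.84  0.4   2.15 -0.99  0.35  1.12] w 11.8 gf 5.6
units now [-0.03 -0.  ] after turn [-0.03 -0.  ] dz 0.02 turn -0.0
```

```bash
python3 -m crank '[[[0,0,0,0],[0,0,0,0],[0,0,0,0]]]' 0.3
python3 -m crank '[[[0,0,-0.3,0],[0,0,-0.8,0],[0,0,-1,0],[0.5,0,-0.8,0],[1,0,-0.4,0],[1,0,0,0],[1,0,0,0],[1,0,0,0],[1,0,0,0],[1,0,0,0],[1,0,0,0],[1,0,0,0]]]' -0.2
python3 -m crank '[[[1,0,0,0],[1,0,0,0],[1,0,0,0],[1,0,0,0],[0.5,0,0,0],[0,0,0,0]]]'
python3 - <<'E'
from h import *
T=dict(top=(560.4,-13.3,8.4),side=(561.9,-13.7,8.8))
for i,n in enumerate(['white','grey','orange','purple']):
  for p,f in band(n,np.array((472+59.3*i,-27.5+9*i)),[.15]): 
    print(n,p.round(2),round(f,3))
d=img('top')['img']; cv2.imwrite('pics/t7.png',cv2.resize(d[130:270,190:360,::-1],None,fx=4,fy=4,interpolation=cv2.INTER_CUBIC))
d=img('side')['img']; cv2.imwrite('pics/s7.png',cv2.resize(d[160:260,220:390,::-1],None,fx=4.5,fy=4.5,interpolation=cv2.INTER_CUBIC))
print(ctrl.read_state()['clock'])
E
```

```text
clock: 37.8
eef_pos: [472.5, -26.8, 5.5]
tool_rot: [-3.133, -0.0, 1.72]
force: [0.5, 0.2, -0.7]
width: 29.8
gripper_force: 0.0
clock: 38.8
eef_pos: [441.2, 184.7, 88.6]
tool_rot: [-3.134, -0.0, 1.721]
force: [0.2, 0.0, 0.5]
width: 51.3
gripper_force: 0.0
clock: 39.3
eef_pos: [423.6, 298.5, 88.0]
tool_rot: [-3.133, -0.002, 1.727]
force: [0.9, -0.3, -0.1]
width: 51.0
gripper_force: 0.0
white [ 4.7029e+02 -2.4520e+01  1.7000e-01] 0.122
white [ 4.7178e+02 -2.9760e+01  1.7000e-01] 0.008
white [ 4.716e+02 -2.672e+01  1.700e-01] 0.164
grey [ 5.2954e+02 -1.8900e+01  1.3000e-01] 0.016
grey [ 5.3173e+02 -2.2790e+01  1.6000e-01] 0.036
grey [ 5.3049e+02 -1.9680e+01  1.5000e-01] 0.1
orange [ 5.8618e+02 -8.8800e+00  1.7000e-01] 0.07
orange [ 5.8866e+02 -1.3920e+01  1.6000e-01] 0.021
orange [ 5.8743e+02 -1.0230e+01  1.7000e-01] 0.127
purple [6.4744e+02 1.9600e+00 1.5000e-01] 0.025
purple [ 6.5052e+02 -4.3200e+00  1.4000e-01] 0.009
purple [6.488e+02 7.900e-01 1.600e-01] 0.087
40.2
```

View pics/t7.png

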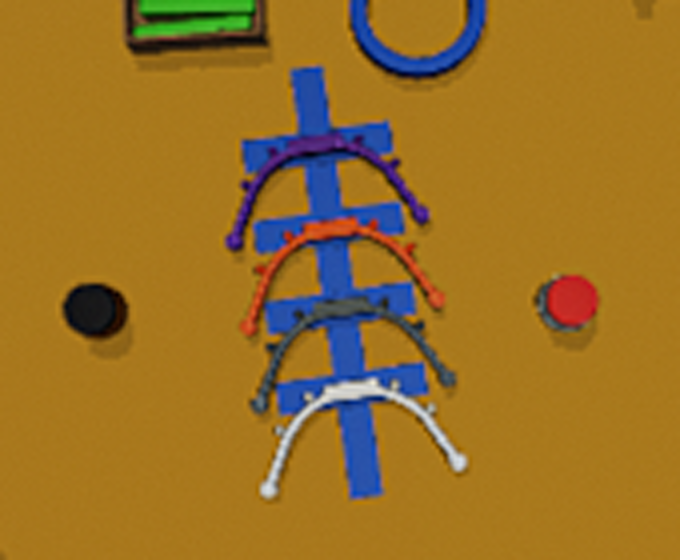

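View pics/s7.png

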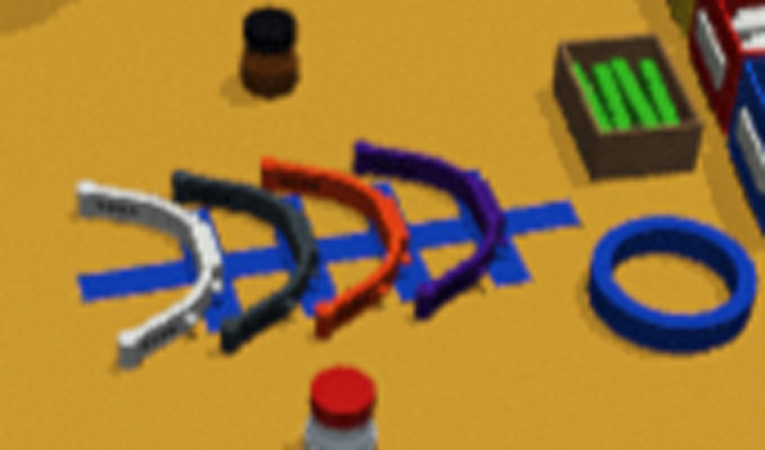

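```bash
python3 -m crank '[[[-0.6,0.2,0,0],[-1,0.4,0,0],[-1,0.4,0,0],[-1,0.4,0,0],[-1,0.4,0,0],[-1,0.4,0,0],[-1,0.4,0,0],[-1,0.4,0,0],[-1,0.4,0,0],[-1,0.4,0,0],[-1,0.4,0,0],[-1,0.3,0,0]]]' 0.2
python3 -m crank '[[[-0.9,0.2,0,0],[-0.6,0.1,0,0],[-0.2,0,0,0],[0,0,0,0],[0,0,0,0]]]'
python3 go.py 591 -10 6 8.6
```

```text
clock: 41.2
eef_pos: [580.4, 23.7, 87.1]
tool_rot: [-3.134, 0.0, 1.721]
force: [0.3, 0.1, 0.1]
width: 34.6
gripper_force: 0.0
clock: 41.62
eef_pos: [592.7, -15.0, 86.8]
tool_rot: [-3.133, -0.001, 1.721]
force: [0.3, 0.7, 0.3]
width: 33.7
gripper_force: 0.0
clock 41.62 pos [592.7 -15.   86.8] phi 8.6 q [-0.42  0.85  0.68  1.8  -0.75  0.77  0.81] w 33.7 gf 0.0
units now [ 0.21 -0.04] after turn [ 0.21 -0.04] dz 3.23 turn 0.0
```

```bash
python3 -m crank '[[[0.2,-0.04,0,0],[0,0,0.4,0],[0,0,0.7,0],[0,0,0.7,0],[0,0,0.6,0],[0,0,0.4,0],[0,0,0.3,0],[0,0,0.1,0],[0,0,0,0]]]'
python3 go.py 591 -10 6 8.6
```

```text
clock: 42.37
eef_pos: [590.6, -11.1, 6.5]
tool_rot: [-3.133, -0.0, 1.721]
force: [0.1, -0.5, 0.1]
width: 33.8
gripper_force: 0.0
clock 42.37 pos [590.6 -11.1   6.5] phi 8.6 q [-0.37  0.95  0.58  1.83 -0.85  0.63  0.88] w 33.8 gf 0.0
units now [0.04 0.02] after turn [0.04 0.02] dz 0.02 turn 0.0
```

Close gently, shift 2 mm left, release, and leave.

```bash
python3 -m crank '[[[0,0.02,0,0],[0,0,0,0],[0,0,0,0],[0,0,0,0],[0,0,0,0]]]' 0.725
python3 -m crank '[[[0.08,0.02,0,0],[0,0,0,0],[0,0,0,0]]]'
python3 -m crank '[[[0,0,0,0],[0,0,0,0],[0,0,0,0]]]' 0.3
python3 -m crank '[[[0,0,-0.3,0],[0,0,-0.8,0],[0,0,-1,0],[0.5,-0.2,-0.8,0],[1,-0.4,-0.4,0],[1,-0.4,0,0],[1,-0.4,0,0],[1,-0.4,0,0],[1,-0.4,0,0],[1,-0.4,0,0],[1,-0.4,0,0],[1,-0.4,0,0]]]' 
python3 -m crank '[[[1,-0.4,0,0],[1,-0.4,0,0],[1,-0.4,0,0],[1,-0.2,0,0],[0.5,0,0,0],[0,0,0,0]]]'
python3 - <<'E'
from h import *
for i,n in enumerate(['white','grey','orange','purple']):
  for p,f in band(n,np.array((472+59.3*i,-27.5+9*i)),[.15]): 
    print(n,p.round(2),round(f,3))
for c in('top','side'):
  for n in('tape_roll','glue_pot','primer_pot','clip_box','cutters','scraper','cleaner_bottle'):
    d=ctrl.get_image(c) if n=='tape_roll' else d
    print(c,n,[np.round(world(d,q['position'])[:2]) for q in ctrl.place_of(c,n)[:1]])
print(ctrl.read_state()['clock'])
E
```

```text
clock: 42.78
eef_pos: [592.0, -11.4, 7.8]
tool_rot: [-3.135, 0.0, 1.721]
force: [1.3, 0.4, 3.7]
width: 12.0
gripper_force: 5.8
clock: 43.03
eef_pos: [592.2, -10.3, 7.8]
tool_rot: [-3.135, 0.002, 1.72]
force: [-0.6, -2.0, 5.3]
width: 12.0
gripper_force: 6.0
clock: 43.28
eef_pos: [591.3, -8.6, 6.7]
tool_rot: [-3.133, -0.001, 1.721]
force: [-0.1, -0.5, 0.6]
width: 30.1
gripper_force: 0.0
clock: 44.28
eef_pos: [475.6, 189.5, 90.7]
tool_rot: [-3.134, -0.001, 1.721]
force: [0.1, 0.2, 0.3]
width: 30.1
gripper_force: 0.0
clock: 44.78
eef_pos: [423.4, 298.3, 90.4]
tool_rot: [-3.133, -0.002, 1.727]
force: [-0.4, -0.1, -0.2]
width: 29.6
gripper_force: 0.0
white [ 4.6976e+02 -2.4590e+01  1.7000e-01] 1.604
white [ 4.7247e+02 -3.0440e+01  1.5000e-01] 0.016
white [ 4.6975e+02 -2.4610e+01  1.7000e-01] 1.673
grey [ 5.2874e+02 -1.5820e+01  1.7000e-01] 0.035
orange [ 5.8895e+02 -8.2200e+00  1.6000e-01] 0.101
orange [ 5.9122e+02 -1.3870e+01  1.5000e-01] 0.012
orange [ 5.8899e+02 -9.2800e+00  1.7000e-01] 0.171
purple [6.4744e+02 3.1700e+00 1.7000e-01] 0.102
purple [ 6.5067e+02 -3.9100e+00  1.4000e-01] 0.011
purple [6.4838e+02 2.7100e+00 1.8000e-01] 0.173
top tape_roll [array([747., -65.])]
top glue_pot [array([ 540., -181.])]
top primer_pot [array([530., 156.])]
top clip_box [array([760.,  90.])]
top cutters [array([287., 362.])]
top scraper [array([ 303., -378.])]
top cleaner_bottle [array([ 540., -450.])]
side tape_roll [array([753., -80.])]
side glue_pot [array([ 539., -177.])]
side primer_pot [array([527., 149.])]
side clip_box [array([761.,  83.])]
side cutters [array([289., 356.])]
side scraper [array([ 305., -381.])]
side cleaner_bottle [array([ 537., -460.])]
46.3833
```

All four now sit within about 2 mm of their marks and nothing else has moved, so I'm handing in.

```bash
python3 -c "
from cell import ctrl; print(ctrl.finish_job())"
```

```text
the job is handed in; nothing more can be done
None
```

The job is handed in: white, grey, orange and purple are on strips 1 to 4, nested, with their open sides towards the robot and each within about 2 mm of its mark by the camera fits. They were slid with about 6–9 N of grip, apart from a moment near 29 N while I set the grip on purple, and white may have lifted about 3 mm when the arm neared a joint limit; the other objects show no clear movement.

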